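Thread the temperature probe into the covered tube rack

TASK

Lift the loose steel cover off the tube rack by its black knob and set it flat, knob up, on the white mat. Then take the temperature probe out of its grey stand and thread it straight down through the small centre holes of the rack's three steel tiers until its collar rests flat on the top tier, and let go. Put both down rather than dropping them, and leave the rest of the glassware and tools where they are.

Things in the scene. Friction and masses are not known exactly. Their poses are not given: they have to be found in the camera images.
- rack: Fixed upright stainless tube rack, 100 (x) by 140 (y) by 135 mm high, a black bar handle on each y side (out to y = +-98, 70 mm up). Origin: centre of underside, z up. Three level 5 mm tiers, upper faces 25, 70, 115 mm up, each with an 18 mm round hole on the rack's centre axis, all in line. Rim 3 mm wide round the top, 20 mm above the top tier, carries the cover.
- hole_top (a point): Centre of the chamfered 18 mm hole in the top tier, at its upper face (115 mm up); hidden by the cover at the start. Beside it, at x = +-26, y = +-42 mm, four fixed glass test tubes fill the rack's other places, with 32 mm wide lips ending 8 mm above this tier, below the rim.
- hole_mid (a point): Centre of the 18 mm hole in the middle tier, at its upper face (70 mm up). The space between tiers is empty on this axis.
- hole_low (a point): Centre of the hole in the lowest tier, at its upper face (25 mm up).
- cover: Loose steel cover on the rack's rim, 0.2 to 0.43 kg: plate 108 (x) by 146 (y) by 4 mm; under it an 84 by 122 by 6 mm panel sits inside the rim with 5 mm play. Origin: centre of the panel's underside, z up; plate's upper face at 10 mm. Round black knob in the middle, 28 mm across from 25 to 44 mm above the origin, top at 49 mm, on a 12 to 16 mm neck.
- cover_knob (a point): Point on the knob's axis to grip, 36 mm above the cover's origin.
- probe: Temperature probe, 0.09 to 0.17 kg, upright in the grey stand: steel rod 12 mm across, 105 mm long, tapered to 9 mm over the last 3 mm; black collar 32 mm across (105 to 113 mm from the tip); black round handle 24 mm across (113 to 168 mm); steel button on top to 172 mm. Origin: the rod's tip, z towards the handle. Fully seated, the tip is 10 mm above the bench.
- probe_tip (a point): The rod's tip (same point as the probe's origin).
- probe_grip (a point): Point on the handle's axis to grip, 149 mm from the tip, 36 mm above the collar's upper side.
- stand: Fixed grey plastic block, 70 by 70 mm, 60 mm high, with one upright 15 mm hole in the middle, 50 mm deep, in which the probe stands loosely. Origin: centre of its underside, z up.
- mat: Fixed flat white plastic mat, 150 mm (x) by 180 mm (y), 6 mm thick, empty. Origin: centre of its underside, z up.
- beaker: bystander: open glass beaker, 56 mm across, 70 mm high; origin at its underside.
- amber_jar: bystander: closed amber glass jar, 52 mm across, 85 mm high; origin at its underside.
- dish: bystander: small white porcelain bowl, 68 mm across, 28 mm high; origin at its underside.
- vial: bystander: small closed glass vial, 32 mm across, 50 mm high; origin at its underside.
- brush: bystander: brush 160 mm long lying on the bench; origin at its underside in the middle of its length.
- wash_bottle: bystander: white plastic bottle with blue cap, 60 mm across, 130 mm high; origin at its underside.
- weight: bystander: knobbed brass weight, 40 mm across, 45 mm high; origin at its underside.
There are look-alikes about, which are no part of the job. Of the things like the cover, leave any that is turquoise; of the rest the larger one is meant.

How it is judged:
By the outcome, as a careful person would: the job done as asked, in the order asked, and still so for the second after the job is handed in, with the robot touching nothing.
It also fails if it takes over 72 s, if anything falls off the work surface, if the arm or the gripper's body presses on something with over 40 N, if the wrist force passes 120 N, or if a joint passes its speed limit or range.

ROBOT

A 6-joint arm with a two-finger parallel gripper is mounted at the origin on the work surface. World frame = base frame: x ahead of the robot, y to its left, z up, the work surface at z = 0. Lengths are in m, angles in rad, forces in N, time in s.
With the tool pointing down it reaches from about 0.3 to 0.775 m from the base axis. Payload 14.6 kg.
Tool frame: the origin (TCP) lies at the very end of the fingers, on their centre line; the grasp point (between the pads) lies 19 mm behind it; z points along the fingers, y is the line along which they close (so a half turn about z gives the same grasp; the last joint's range is limited). The gripper opens to 94 mm and grips with 3 to 60 N. Pads are 16 mm wide; open, the fingers measure 119 mm over their backs; the gripper's body (75 mm by 177 mm) begins 78 mm behind the grasp point.
Start: joints at [1.148, 0.3, 1.521, -0, 1.321, -0.067], TCP at [0.192, 0.516, 0.205] pointing down, gripper open.
Joint ranges: [-3.03, 3.03], [-0.79, 2.21], [0.23, 2.52], [-1.04, 4.18], [0, 3.07], [-2.55, 2.55]. Speed limits (rad/s): [2.22, 2.22, 2.57, 3.14, 3.14, 3.14].

INTERFACE

Orientations are given as [roll, pitch, yaw] about the fixed x, y, z axes, in that order (R = Rz(yaw) Ry(pitch) Rx(roll)).
In Python, from station import ctrl, cams gives the robot as it stands. The module is installed in compiled form; this text tells all that it offers.
- The arm moves only by the tool arm_command, never from a script. Its argument "plan" is a list that holds one entry, the list of rows, each a list of 7 numbers: the shift along the tool's x, y, z in a scale on which 1.0 is 1 m, then the turn, a rotation vector about the tool's x, y, z in a scale on which 1.0 is pi rad, then the closure, from -1 (fully open) to 1 (shut). A call has 1 to 12 rows; each row is the pose to reach, as a shift and turn from the pose commanded when the call began, along the tool's axes at that moment; what a row does not reach only later rows make up. A row lasts 1/10 s, in which the tool goes at most 50 mm and 8.59 degrees, less where a joint would pass 70% of its speed; a pose out of reach is approached as far as the arm can. A shift or turn number past 1, either way, is cut back to 1. A call with a gripper value outside its range is refused whole. The fingers move at their own pace and stop on an object; "squeeze" is the grip in N (left out, the last holds). Time passes only in rows, so rows that repeat a pose let the fingers close. It gives the time, the measured TCP pose, the force, the opening and the grip force at its end, in the units of the state.
- ctrl.get_obs(): the state, without advancing time (a new reading comes with each control period).
- cams.camera(name): name is "side" or "top" or "wrist"; returns (picture, depth): 384x512x3 uint8, blue, green, red; 384x512 float32, m along the optical axis (not along the pixel's ray), 0 where there is no reading.
- cams.camera_info(name): a dict with "fx", "fy", "cx", "cy" (pixels), "world_to_cam" (4x4, takes a point from world to camera coordinates). Camera axes: x right, y down, z forward; pixel columns grow to the right and rows downward; lengths in m; the calibration is good to about 2 mm. A picture is of the moment at which its call begins: read the wrist's pose just before it. camera_info takes no time and is no camera call; for the wrist camera it gives the pose at the moment of the call.
- ctrl.hand_in(): hands the job in; it is judged then, once.
The state is a dict: "time_s": time; "qpos": joint angles; "joint_vel": joint speeds; "tau": joint torques, N m; "ee_pos": TCP position; "eef_rot": TCP orientation; "force": force on the tool from outside, world axes, zero at the start; "moment": the same for the moment, N m; "grip_width": finger opening in m; "grip_force": force on a finger pad.
Only numpy, scipy, OpenCV 4.12 (cv2) and the standard library are available. Lean on these libraries where they do the work, as an engineer would, in place of code of your own. Each camera call takes 0.05 s, during which the arm holds its last target. There are 200 camera calls.

## Working session

There is one attempt and no reset: what is moved stays moved. The work goes in short steps, Python scripts to look and compute and a tool call to move; the robot and the scene stay as the last step left them, time stands still between calls to the robot, and variables do not carry over. Pictures are saved under pics/ and viewed, at most 14 in all, crops included, and the job is handed in when it is done.

Besides the shell and the picture viewer there is one more tool, called after "Call:" by a JSON object that holds its "api" and its "payload". arm_command: Moves the arm, as the interface text tells. Its arguments: {"type":"object","properties":{"plan":{"type":"array"},"squeeze":{"type":"number"}},"required":["plan"]}

```bash
mkdir -p pics
cat > h.py <<'E'
import numpy as np, cv2
from station import ctrl, cams
def shot(n):
    im,d=cams.camera(n); return im,d,cams.camera_info(n)
def pts(d,I):
    v,u=np.indices(d.shape); P=np.stack([(u-I['cx'])/I['fx']*d,(v-I['cy'])/I['fy']*d,d],-1)
    T=np.linalg.inv(I['world_to_cam']); return P@T[:3,:3].T+T[:3,3]
def ray(u,v,z,I):
    T=np.linalg.inv(I['world_to_cam']); r=T[:3,:3]@np.array([(u-I['cx'])/I['fx'],(v-I['cy'])/I['fy'],1])
    return T[:3,3]+r*(z-T[2,3])/r[2]
E
python3 - <<'E'
from h import *
o=ctrl.get_obs(); print({k:np.round(v,3).tolist() for k,v in o.items()})
for n in ('top','side'):
    im,d,I=shot(n); cv2.imwrite(f'pics/{n}0.png',im); np.savez(f'{n}0.npz',im=im,d=d,**I)
    T=np.linalg.inv(I['world_to_cam']); print(n,I['fx'],I['cx'],I['cy'],np.round(T,3).tolist())
E
```

```text
{'time_s': 0.0, 'qpos': [1.148, 0.3, 1.522, 0.0, 1.321, -0.067], 'joint_vel': [-0.004, -0.0, -0.0, 0.001, 0.002, -0.001], 'tau': [0.0, -53.18, -35.274, 0.071, 0.024, -0.0], 'ee_pos': [0.191, 0.515, 0.205], 'eef_rot': [-3.14, -0.0, 2.786], 'force': [-0.022, -0.224, -1.284], 'moment': [-0.003, 0.035, 0.006], 'grip_force': 0.0, 'grip_width': 0.094}
top 368.70384729221945 255.96977677458466 185.99076928024203 [[0.001, -0.996, 0.092, 0.431], [-1.0, -0.001, 0.003, -0.038], [-0.003, -0.092, -0.996, 1.471], [0.0, 0.0, 0.0, 1.0]]
side 409.71397200927544 260.0632230236623 189.9626621547464 [[0.673, -0.36, 0.646, -0.267], [-0.74, -0.335, 0.584, -0.778], [0.006, -0.871, -0.492, 0.734], [0.0, 0.0, 0.0, 1.0]]
```

View pics/top0.png

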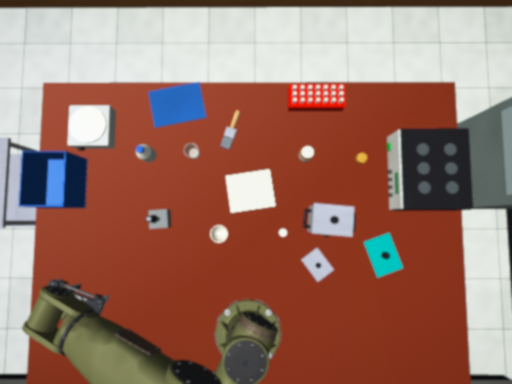

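View pics/side0.png

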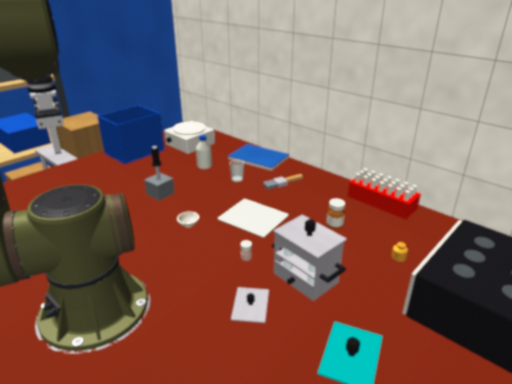

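The top view shows these candidates:
- **Covers:** the steel cover on the rack (knob 335,219), a smaller grey lid on the bench (318,264) and a turquoise lid (385,255). I choose the one on the rack, because it is the larger non-turquoise one.
- **Mats:** white (250,190) and blue (178,105). I choose the white one.
- **Probe:** only one, in the grey stand (158,218).

Next I measure these and check the choice in a close crop.

Run:
```python
from h import *
f=np.load('top0.npz'); im,d=f['im'],f['d']; I={k:f[k] for k in ('fx','fy','cx','cy','world_to_cam')}
P=pts(d,I); hsv=cv2.cvtColor(im,cv2.COLOR_BGR2HSV)
def rect(m,z,name):
    m=m.astype(np.uint8); c=max(cv2.findContours(m,0,2)[0],key=cv2.contourArea)
    w=np.array([ray(u,v,z,I)[:2] for u,v in c[:,0]]).astype(np.float32)
    r=cv2.minAreaRect(w); b=cv2.boxPoints(r); print(name,np.round(r[0],4),np.round(r[1],4),round(r[2],1)); 
    q=c[:,0]; mm=np.zeros_like(m); cv2.drawContours(mm,[c],-1,1,-1); print('  z',np.round(np.percentile(P[...,2][mm>0],[10,50,90]),4)); return c
def box(u0,u1,v0,v1):
    b=np.zeros(d.shape,bool); b[v0:v1,u0:u1]=1; return b
grey=(hsv[...,1]<70)&(hsv[...,2]>110)
rect(grey&box(220,282,162,220),.006,'mat')
rect(grey&box(295,362,196,242),.139,'cover')
rect((P[...,2]>.125)&(P[...,2]<.155)&box(295,362,196,242),.139,'cover(depth)')
rect(grey&box(295,340,243,285),.01,'small')
g=(hsv[...,1]<90)&(P[...,2]>.045)&(P[...,2]<.075)&box(135,180,200,240); rect(g,.06,'stand')
for nm,b,(z0,z1) in (('knob',box(320,350,205,232),(.16,.2)),('probe',box(135,180,200,240),(.13,.25))):
    k=b&(P[...,2]>z0)&(P[...,2]<z1); q=P[k]; print(nm,k.sum(),np.round(q.mean(0),4),np.round(np.median(q,0),4),q[:,2].max().round(4), np.argwhere(k).mean(0)[::-1])
    k=b&(hsv[...,2]<70); a=np.argwhere(k); print('  dark px',len(a),a.mean(0)[::-1], a.min(0)[::-1],a.max(0)[::-1])
f2=np.load('side0.npz'); im2,d2=f2['im'],f2['d']; I2={k:f2[k] for k in ('fx','fy','cx','cy','world_to_cam')}; P2=pts(d2,I2)
for nm,(u0,u1,v0,v1),(z0,z1) in (('knob',(295,325,212,240),(.158,.19)),('probe',(145,170,140,180),(.12,.25))):
    b=box(u0,u1,v0,v1)&(P2[...,2]>z0)&(P2[...,2]<z1); q=P2[b]; print('side',nm,len(q),np.round(q.mean(0),4),np.round(q.min(0),4),np.round(q.max(0),4))
A=cv2.resize(im[195:285,295:405],None,fx=5,fy=5,interpolation=2)[:, :]; 
B=cv2.resize(im[195:245,135:185],None,fx=5,fy=5,interpolation=2); A2=np.zeros((A.shape[0],250,3),np.uint8);A2[:250]=B
cv2.imwrite('pics/crop1.png',np.hstack([A,A2]))
```

```text
mat [ 0.5492 -0.0097] [0.1537 0.183 ] 8.6
  z [0.0012 0.0055 0.0096]
cover [ 0.4336 -0.3029] [0.1646 0.1141] 85.3
  z [0.0931 0.1389 0.1432]
cover(depth) [ 0.4357 -0.3079] [0.1466 0.1079] 84.9
  z [0.1356 0.1393 0.1437]
small [ 0.2603 -0.2721] [0.1105 0.0827] 36.4
  z [0.0021 0.0073 0.0124]
stand [0.4389 0.3396] [0.0698 0.0742] 6.0
  z [0.0552 0.0592 0.0631]
knob 52 [ 0.436  -0.306   0.1762] [ 0.4354 -0.3065  0.1766] 0.1834 [333.71153846 218.82692308]
  dark px 20 [334.  219.5] [332 218] [336 221]
probe 60 [0.4384 0.3387 0.1685] [0.4381 0.3381 0.176 ] 0.1844 [150.05 217.95]
  dark px 47 [159.38297872 218.12765957] [152 211] [169 225]
side knob 125 [ 0.427  -0.3147  0.1721] [ 0.4184 -0.3253  0.1581] [ 0.4428 -0.2971  0.1816]
side probe 141 [0.4328 0.3333 0.1513] [0.4212 0.3204 0.1205] [0.4501 0.3513 0.1847]
```

View pics/crop1.png

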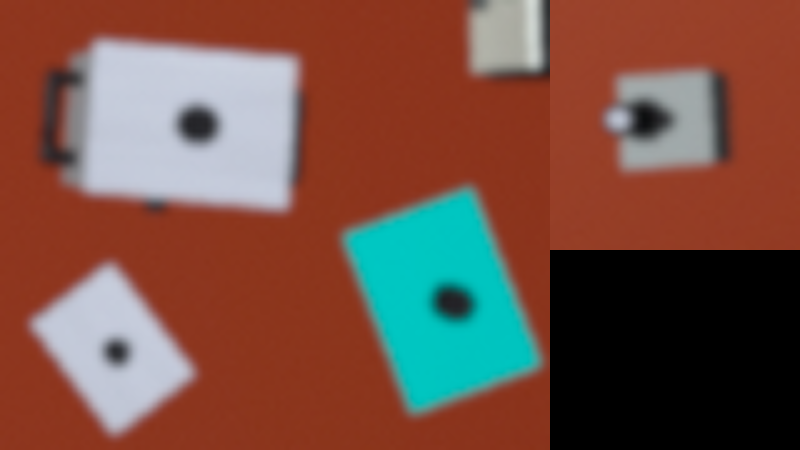

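The crop confirms it. The rack cover, with its knob at about (197,124) in the crop, is 146 x 108 mm at z 0.139. The bench lid is only 110 x 83 mm, and the turquoise one is excluded. Now I move towards the knob.

Careful with the scale: shifts go in shares of 1 m and turns go in shares of pi rad. That gives: -404 mm / 1000 = -0.404, -346 mm / 1000 = -0.346.

Call:
{"api": "arm_command", "payload": {"plan": [[[-0.404,-0.346,-0.065,0,0,0,-1],[-0.404,-0.346,-0.065,0,0,0,-1],[-0.404,-0.346,-0.065,0,0,0,-1],[-0.404,-0.346,-0.065,0,0,0,-1],[-0.404,-0.346,-0.065,0,0,0,-1],[-0.404,-0.346,-0.065,0,0,0,-1],[-0.404,-0.346,-0.065,0,0,0,-1],[-0.404,-0.346,-0.065,0,0,0,-1],[-0.404,-0.346,-0.065,0,0,0,-1],[-0.404,-0.346,-0.065,0,0,0,-1],[-0.404,-0.346,-0.065,0,0,0,-1],[-0.404,-0.346,-0.065,0,0,0,-1]]]}}

```text
time_s: 1.3
ee_pos: [0.451, 0.0475, 0.2704]
eef_rot: [-3.141, 0.0, 2.782]
force: [0.3, 0.8, -1.0]
grip_width: 0.094
grip_force: 0.0
```

Converted, -340 mm / 1000 = -0.34, -110 mm / 1000 = -0.11.

Call:
{"api": "arm_command", "payload": {"plan": [[[-0.11,-0.34,0,0,0,0,-1],[-0.11,-0.34,0,0,0,0,-1],[-0.11,-0.34,0,0,0,0,-1],[-0.11,-0.34,0,0,0,0,-1],[-0.11,-0.34,0,0,0,0,-1],[-0.11,-0.34,0,0,0,0,-1],[-0.11,-0.34,0,0,0,0,-1],[-0.11,-0.34,0,0,0,0,-1],[-0.11,-0.34,0,0,0,0,-1]]]}}

```text
time_s: 2.2
ee_pos: [0.4343, -0.3067, 0.2697]
eef_rot: [3.141, -0.001, 2.784]
force: [-1.1, -0.1, -0.0]
grip_width: 0.0941
grip_force: 0.0
```

```bash
cat >> h.py <<'E'
from scipy.spatial.transform import Rotation as Rn
def tool(): 
    o=ctrl.get_obs(); return np.array(o['ee_pos']),Rn.from_euler('xyz',o['eef_rot']).as_matrix()
def delta(t):
    p,R=tool(); return np.round(1000*R.T@(np.array(t)-p),1)
E
python3 - <<'E'
from h import *
o=ctrl.get_obs(); print({k:np.round(o[k],4).tolist() for k in ('time_s','qpos','ee_pos','eef_rot','force')})
im,d,I=shot('wrist'); cv2.imwrite('pics/w1.png',im); np.savez('w1.npz',im=im,d=d,**I)
P=pts(d,I); T=np.linalg.inv(I['world_to_cam']); print(np.round(T,3).tolist(),I['fx'])
k=(P[...,2]>.16)&(P[...,2]<.185)&(np.hypot(P[...,0]-.4357,P[...,1]+.3075)<.03); print(k.sum(),P[k].mean(0),P[k].max(0),P[k].min(0),np.argwhere(k).mean(0)[::-1])
print(delta([.4357,-.3075,.146]))
E
```

```text
{'time_s': 2.2, 'qpos': [-0.6838, 0.2175, 1.4752, 0.0002, 1.4503, -1.8973], 'ee_pos': [0.4343, -0.3067, 0.2697], 'eef_rot': [3.141, -0.0013, 2.7843], 'force': [-1.1357, -0.1454, -0.0143]}
[[0.348, 0.911, 0.22, 0.372], [0.937, -0.339, -0.082, -0.282], [-0.0, 0.234, -0.972, 0.449], [0.0, 0.0, 0.0, 1.0]] 336.63013339211307
884 [ 0.43261944 -0.30698104  0.17636597] [ 0.44837121 -0.29405984  0.18058342] [ 0.42043353 -0.32134431  0.16047849] [258.45022624 192.1459276 ]
[ -1.9  -1.4 124. ]
```

View pics/w1.png

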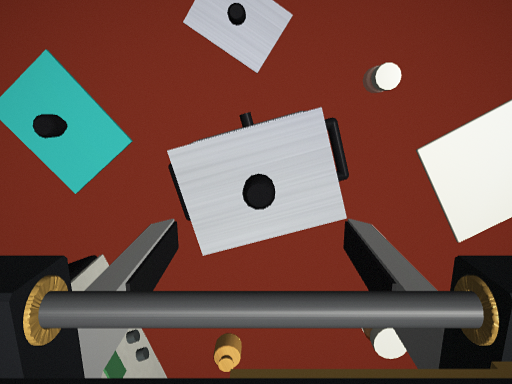

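The wrist view shows the rack cover with its knob at (258,192), the turquoise lid at (65,120), the small lid at (237,20) and the white mat at right. The knob position agrees with the top view, so I descend and grip.

Converted, 123.5 mm / 1000 = 0.1235, 118 mm / 1000 = 0.118.

Call:
{"api": "arm_command", "payload": {"plan": [[[-0.001,-0.001,0.04,0,0,0,-1],[-0.001,-0.001,0.08,0,0,0,-1],[-0.001,-0.001,0.105,0,0,0,-1],[-0.001,-0.001,0.118,0,0,0,-1],[-0.001,-0.001,0.1235,0,0,0,-1],[-0.001,-0.001,0.1235,0,0,0,-1],[-0.001,-0.001,0.1235,0,0,0,1],[-0.001,-0.001,0.1235,0,0,0,1],[-0.001,-0.001,0.1235,0,0,0,1],[-0.001,-0.001,0.1235,0,0,0,1],[-0.001,-0.001,0.1235,0,0,0,1],[-0.001,-0.001,0.1235,0,0,0,1]]], "squeeze": 30}}

```text
time_s: 3.45
ee_pos: [0.435, -0.3079, 0.147]
eef_rot: [-3.142, 0.0, 2.786]
force: [-0.0, 0.1, 0.3]
grip_width: 0.0494
grip_force: 0.0
```

Call:
{"api": "arm_command", "payload": {"plan": [[[0,0,0,0,0,0,1],[0,0,0,0,0,0,1],[0,0,0,0,0,0,1],[0,0,0,0,0,0,1],[0,0,0,0,0,0,1],[0,0,0,0,0,0,1]]]}}

```text
time_s: 4.05
ee_pos: [0.435, -0.3079, 0.1469]
eef_rot: [-3.142, -0.0, 2.786]
force: [0.5, -1.2, -0.3]
grip_width: 0.0271
grip_force: 30.0
```

Converted, -110 mm / 1000 = -0.11, -105 mm / 1000 = -0.105.

Call:
{"api": "arm_command", "payload": {"plan": [[[0,0,-0.003,0,0,0,1],[0,0,-0.008,0,0,0,1],[0,0,-0.016,0,0,0,1],[0,0,-0.03,0,0,0,1],[0,0,-0.05,0,0,0,1],[0,0,-0.07,0,0,0,1],[0,0,-0.09,0,0,0,1],[0,0,-0.105,0,0,0,1],[0,0,-0.11,0,0,0,1],[0,0,-0.11,0,0,0,1],[0,0,-0.11,0,0,0,1]]]}}

```text
time_s: 5.15
ee_pos: [0.4348, -0.3077, 0.2562]
eef_rot: [3.141, -0.001, 2.786]
force: [1.1, 0.0, -2.4]
grip_width: 0.0273
grip_force: 30.0
```

Run:
```python
from h import *
o=ctrl.get_obs(); print({k:np.round(o[k],4).tolist() for k in ('time_s','ee_pos','eef_rot','force','moment','grip_width')})
im,d,I=shot('top'); P=pts(d,I)
b=(np.hypot(P[...,0]-o['ee_pos'][0],P[...,1]-o['ee_pos'][1])<.12); k=b&(P[...,2]>.2)&(P[...,2]<.27); print(k.sum(),P[k].min(0),P[k].max(0))
p,R=tool()
# tool deltas, mat
for t in ([.545,-.01,.257],):
    print('to mat',delta(t))
im,d,I=shot('wrist'); cv2.imwrite('pics/w2.png',im)
P=pts(d,I); hsv=cv2.cvtColor(im,cv2.COLOR_BGR2HSV)
k=(P[...,2]>.215)&(P[...,2]<.265)&(hsv[...,1]<60)&(np.hypot(P[...,0]-.435,P[...,1]+.308)<.11)&(np.hypot(P[...,0]-.435,P[...,1]+.308)>.02)
q=P[k]; A=np.c_[q[:,:2]-[.435,-.308],np.ones(len(q))]; print('cover plane tilt/z',len(q),np.linalg.lstsq(A,q[:,2],rcond=None)[0])
```

```text
{'time_s': 5.15, 'ee_pos': [0.4348, -0.3077, 0.2562], 'eef_rot': [3.1413, -0.001, 2.7858], 'force': [1.0558, 0.0407, -2.3933], 'moment': [0.0076, 0.0088, -0.0048], 'grip_width': 0.0273}
364 [ 0.37639429 -0.37302603  0.24235429] [ 0.49460638 -0.23153145  0.26802619]
to mat [  0.4 317.4  -0.8]
cover plane tilt/z 27284 [-0.00076436 -0.00049174  0.24838052]
```

View pics/w2.png

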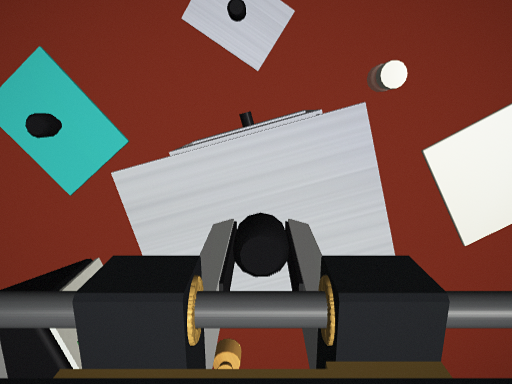

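The cover is lifted, level (tilt under 0.001) and held between the fingers at (260,245). I carry it to the mat, turning it 13.7° to match the mat's yaw.

Converted, 319 mm / 1000 = 0.319, 303 mm / 1000 = 0.303, -0.01 rad / 3.1416 = -0.0032.

Call:
{"api": "arm_command", "payload": {"plan": [[[0,0.008,0,0,0,0,1],[0,0.025,0,0,0,-0.0032,1],[0,0.055,0,0,0,-0.0095,1],[-0.001,0.095,0,0,0,-0.0191,1],[-0.001,0.135,0,0,0,-0.0318,1],[-0.002,0.175,0,0,0,-0.0446,1],[-0.002,0.215,0,0,0,-0.0573,1],[-0.003,0.25,0,0,0,-0.0668,1],[-0.003,0.28,0,0,0,-0.0732,1],[-0.003,0.303,0,0,0,-0.0764,1],[-0.003,0.315,0,0,0,-0.0764,1],[-0.003,0.319,0,0,0,-0.0764,1]]]}}

```text
time_s: 6.45
ee_pos: [0.549, -0.0089, 0.2566]
eef_rot: [-3.142, -0.001, 3.027]
force: [-0.9, -0.7, -2.4]
grip_width: 0.0273
grip_force: 30.0
```

Call:
{"api": "arm_command", "payload": {"plan": [[[0,0,0.015,0,0,0,1],[0,0,0.045,0,0,0,1],[0,0,0.085,0,0,0,1],[0,0,0.125,0,0,0,1],[0,0,0.16,0,0,0,1],[0,0,0.185,0,0,0,1],[0,0,0.2,0,0,0,1],[0,0,0.205,0,0,0,1],[0,0,0.205,0,0,0,1],[0,0,0.205,0,0,0,1]]]}}

```text
time_s: 7.45
ee_pos: [0.5494, -0.0102, 0.0529]
eef_rot: [-3.142, 0.001, 3.025]
force: [0.2, 0.3, -2.8]
grip_width: 0.027
grip_force: 30.0
```

Run:
```python
from h import *
o=ctrl.get_obs(); print({k:np.round(o[k],4).tolist() for k in ('time_s','ee_pos','eef_rot','force')})
p=np.array(o['ee_pos']); im,d,I=shot('wrist'); cv2.imwrite('pics/w3.png',im); P=pts(d,I); hsv=cv2.cvtColor(im,cv2.COLOR_BGR2HSV)
r=np.hypot(P[...,0]-p[0],P[...,1]-p[1]); k=(abs(P[...,2]-p[2]+.008)<.006)&(hsv[...,1]<60)&(r<.11)&(r>.02)
print('plate z',np.median(P[k][:,2]),'tcp z',p[2]); m=(r<.14)&(P[...,2]>.002)&(P[...,2]<.011); print('mat z',np.median(P[m][:,2]),m.sum())
```

```text
{'time_s': 7.45, 'ee_pos': [0.5494, -0.0102, 0.0529], 'eef_rot': [-3.1416, 0.0013, 3.0253], 'force': [0.1702, 0.3113, -2.8459]}
plate z 0.04522584968799226 tcp z 0.052929842759946465
mat z 0.006215125778403996 10911
```

View pics/w3.png

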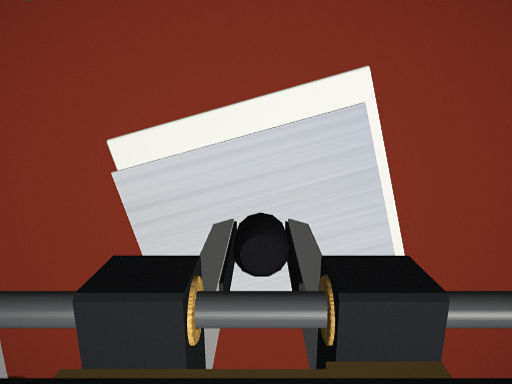

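The cover (corners near (112,173) and (364,103)) hangs parallel to the mat and inside its edges. It needs to go down another 29 mm.

Converted, 29 mm / 1000 = 0.029, 28.5 mm / 1000 = 0.0285.

Call:
{"api": "arm_command", "payload": {"plan": [[[0,0,0.008,0,0,0,1],[0,0,0.017,0,0,0,1],[0,0,0.023,0,0,0,1],[0,0,0.026,0,0,0,1],[0,0,0.028,0,0,0,1],[0,0,0.0285,0,0,0,1],[0,0,0.029,0,0,0,1],[0,0,0.029,0,0,0,1],[0,0,0.029,0,0,0,1]]]}}

```text
time_s: 8.4
ee_pos: [0.5488, -0.0098, 0.0239]
eef_rot: [-3.142, -0.0, 3.026]
force: [-8.2, -0.2, 11.9]
grip_width: 0.0271
grip_force: 30.0
```

Converted, -0.5 mm / 1000 = -0.0005.

Call:
{"api": "arm_command", "payload": {"plan": [[[0,0,-0.0005,0,0,0,1],[0,0,-0.0005,0,0,0,0.2],[0,0,-0.0005,0,0,0,-0.2],[0,0,-0.0005,0,0,0,-0.4],[0,0,-0.0005,0,0,0,-0.6],[0,0,-0.0005,0,0,0,-0.6],[0,0,-0.0005,0,0,0,-0.6],[0,0,-0.0005,0,0,0,-0.6]]]}}

```text
time_s: 9.2
ee_pos: [0.5489, -0.0098, 0.0234]
eef_rot: [3.142, -0.0, 3.026]
force: [-0.0, 0.6, 0.2]
grip_width: 0.075
grip_force: 0.0
```

Converted, -245 mm / 1000 = -0.245, -240 mm / 1000 = -0.24.

Call:
{"api": "arm_command", "payload": {"plan": [[[0,0,-0.015,0,0,0,-0.8],[0,0,-0.05,0,0,0,-1],[0,0,-0.1,0,0,0,-1],[0,0,-0.15,0,0,0,-1],[0,0,-0.2,0,0,0,-1],[0,0,-0.24,0,0,0,-1],[0,0,-0.245,0,0,0,-1],[0,0,-0.245,0,0,0,-1]]]}}

```text
time_s: 10.0
ee_pos: [0.549, -0.0098, 0.2701]
eef_rot: [3.141, 0.003, 3.026]
force: [0.1, -0.5, -0.1]
grip_width: 0.0944
grip_force: 0.0
```

Run:
```python
from h import *
o=ctrl.get_obs(); print({k:np.round(o[k],4).tolist() for k in ('time_s','qpos','ee_pos','eef_rot','force')})
im,d,I=shot('wrist'); P=pts(d,I); hsv=cv2.cvtColor(im,cv2.COLOR_BGR2HSV)
r=np.hypot(P[...,0]-.549,P[...,1]+.01); k=(P[...,2]>.01)&(P[...,2]<.025)&(r<.11)&(hsv[...,1]<60)
q=P[k]; print('plate',np.round(np.median(q,0),4),[np.round(x,3) for x in cv2.minAreaRect(q[:,:2].astype(np.float32))]); A=np.c_[q[:,:2]-[.549,-.01],np.ones(len(q))]; print(np.linalg.lstsq(A,q[:,2],rcond=None)[0])
k=(P[...,2]>.035)&(P[...,2]<.065)&(r<.03); print('knob',P[k].mean(0),P[k].max(0)[2])
im,d,I=shot('top'); P=pts(d,I); np.savez('top1.npz',im=im,d=d,**I)
# rack now: tier/hole and rim in top view
b=(abs(P[...,0]-.4357)<.055)&(abs(P[...,1]+.3075)<.075); k=b&(P[...,2]>.127)&(P[...,2]<.145); q=P[k]; print('rim',k.sum(),cv2.minAreaRect(q[:,:2].astype(np.float32)))
T=np.linalg.inv(I['world_to_cam'])
print('to stand hover',delta([.439,.3395,.27]))
```

```text
{'time_s': 10.0, 'qpos': [-0.0846, 0.2553, 1.4282, 0.0, 1.4555, -1.5396], 'ee_pos': [0.549, -0.0098, 0.2701], 'eef_rot': [3.1415, 0.0026, 3.0258], 'force': [0.0653, -0.5312, -0.0808]}
plate [ 0.5434 -0.0089  0.0145] [array([ 0.548, -0.01 ]), array([0.108, 0.146]), np.float64(8.719)]
[-0.00238431 -0.00062978  0.01448833]
knob [ 0.54597975 -0.01014023  0.05148668] 0.05530944718530012
rim 158 ((0.4340495467185974, -0.30789849162101746), (0.14140428602695465, 0.10000945627689362), 85.33326721191406)
to stand hover [149.1 334.3  -2.3]
```

The cover lies flat on the mat, centred at (0.548,-0.010). Next I look at the exposed hole before fetching the probe.

Converted, -309 mm / 1000 = -0.309, 80 mm / 1000 = 0.08.

Call:
{"api": "arm_command", "payload": {"plan": [[[0.08,-0.309,0,0,0,0,-1],[0.08,-0.309,0,0,0,0,-1],[0.08,-0.309,0,0,0,0,-1],[0.08,-0.309,0,0,0,0,-1],[0.08,-0.309,0,0,0,0,-1],[0.08,-0.309,0,0,0,0,-1],[0.08,-0.309,0,0,0,0,-1],[0.08,-0.309,0,0,0,0,-1],[0.08,-0.309,0,0,0,0,-1]]]}}

```text
time_s: 11.0
ee_pos: [0.4336, -0.3071, 0.2673]
eef_rot: [3.14, -0.002, 3.025]
force: [1.1, 0.1, 0.1]
grip_width: 0.0938
grip_force: 0.0
```

Run:
```python
from h import *
o=ctrl.get_obs(); print({k:np.round(o[k],4).tolist() for k in ('time_s','ee_pos','eef_rot','force')})
im,d,I=shot('wrist'); np.savez('w4.npz',im=im,d=d,**I); P=pts(d,I)
c=[.434,-.308]; q=P[(abs(P[...,2]-.135)<.004)&(abs(P[...,0]-c[0])<.06)&(abs(P[...,1]-c[1])<.08)]; print('rim',len(q),cv2.minAreaRect(q[:,:2].astype(np.float32)))
W=I['world_to_cam']; p=W[:3,:3]@np.array([*c,.115])+W[:3,3]; u,v=I['fx']*p[0]/p[2]+I['cx'],I['fy']*p[1]/p[2]+I['cy']; print('proj',u,v)
b=np.zeros(d.shape,bool); s=30; b[int(v)-s:int(v)+s,int(u)-s:int(u)+s]=1
h=(b&(d>0)&(P[...,2]<.108)).astype(np.uint8)
for cc in sorted(cv2.findContours(h,0,1)[0],key=cv2.contourArea)[-2:]:
    if len(cc)>5:
        e=cv2.fitEllipse(cc); print(cv2.contourArea(cc),e, ray(*e[0],.115,I), 'px/m',I['fx']/p[2])
cv2.imwrite('pics/w4.png',cv2.resize(im[int(v)-100:int(v)+100,int(u)-130:int(u)+130],None,fx=3,fy=3,interpolation=2))
```

```text
{'time_s': 11.0, 'ee_pos': [0.4336, -0.3071, 0.2673], 'eef_rot': [3.1403, -0.0017, 3.0252], 'force': [1.1189, 0.1187, 0.057]}
rim 1976 ((0.4330841302871704, -0.3082410991191864), (0.1404523253440857, 0.10084160417318344), 85.03388977050781)
proj 259.4663031959811 180.01561155740208
203.0 ((259.0587158203125, 178.34500122070312), (15.777191162109375, 16.496212005615234), 90.18002319335938) [ 0.43225292 -0.30820896  0.115     ] px/m 994.0720573124692
```

View pics/w4.png

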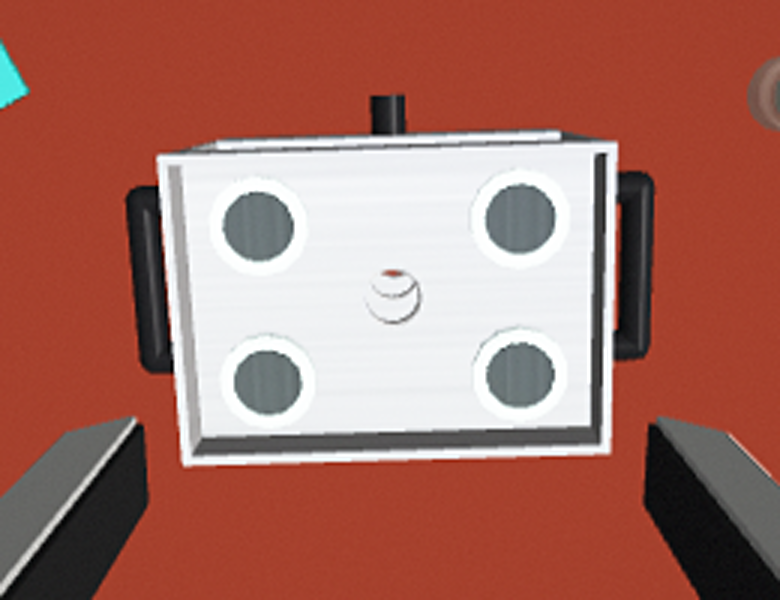

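The exposed hole is at crop (393,297), pixel (260,179), all tiers in line. Rim and hole agree on about (0.433,-0.308). Next I fetch the probe.

Converted, 643 mm / 1000 = 0.643, 69 mm / 1000 = 0.069.

Call:
{"api": "arm_command", "payload": {"plan": [[[0.069,0.643,0,0,0,0,-1],[0.069,0.643,0,0,0,0,-1],[0.069,0.643,0,0,0,0,-1],[0.069,0.643,0,0,0,0,-1],[0.069,0.643,0,0,0,0,-1],[0.069,0.643,0,0,0,0,-1],[0.069,0.643,0,0,0,0,-1],[0.069,0.643,0,0,0,0,-1],[0.069,0.643,0,0,0,0,-1],[0.069,0.643,0,0,0,0,-1],[0.069,0.643,0,0,0,0,-1],[0.069,0.643,0,0,0,0,-1]]]}}

```text
time_s: 12.25
ee_pos: [0.4375, 0.2958, 0.2683]
eef_rot: [3.142, -0.0, 3.028]
force: [1.0, -1.2, -0.0]
grip_width: 0.0938
grip_force: 0.0
```

Converted, 43 mm / 1000 = 0.043, 4 mm / 1000 = 0.004.

Call:
{"api": "arm_command", "payload": {"plan": [[[0.004,0.043,0,0,0,0,-1],[0.004,0.043,0,0,0,0,-1],[0.004,0.043,0,0,0,0,-1]]]}}

```text
time_s: 12.55
ee_pos: [0.4389, 0.3368, 0.2678]
eef_rot: [-3.141, -0.001, 3.029]
force: [-0.6, -1.4, 0.2]
grip_width: 0.0943
grip_force: 0.0
```

Run:
```python
from h import *
o=ctrl.get_obs(); print({k:np.round(o[k],4).tolist() for k in ('time_s','qpos','ee_pos','eef_rot')})
im,d,I=shot('wrist'); np.savez('w5.npz',im=im,d=d,**I); P=pts(d,I); b=np.hypot(P[...,0]-.439,P[...,1]-.3395)<.07
T=np.linalg.inv(I['world_to_cam']); print('cam',T[:3,3])
for z0,z1 in ((.055,.065),(.105,.12),(.12,.13),(.13,.14),(.14,.15),(.15,.16),(.16,.17),(.17,.176),(.176,.19)):
    q=P[b&(P[...,2]>z0)&(P[...,2]<z1)]; 
    if len(q): print(z0,len(q),np.round(q.mean(0),4),np.round(q.min(0),4),np.round(q.max(0),4))
hsv=cv2.cvtColor(im,cv2.COLOR_BGR2HSV); q=P[b&(abs(P[...,2]-.06)<.004)]; r=cv2.minAreaRect(q[:,:2].astype(np.float32)); print('stand',r)
cv2.imwrite('pics/w5.png',im)
print(delta([.439,.3395,.14]))
```

```text
{'time_s': 12.55, 'qpos': [0.5883, 0.2684, 1.417, -0.0001, 1.4575, -0.8698], 'ee_pos': [0.4389, 0.3368, 0.2678], 'eef_rot': [-3.1407, -0.0009, 3.029]}
cam [0.37256198 0.3434631  0.44756452]
0.055 2628 [0.4315 0.3418 0.0605] [0.4011 0.3044 0.056 ] [0.4753 0.3786 0.063 ]
0.105 17 [0.4243 0.3427 0.118 ] [0.4223 0.3323 0.1161] [0.4313 0.3556 0.12  ]
0.12 253 [0.4307 0.3418 0.1237] [0.4226 0.3261 0.1205] [0.4451 0.357  0.1296]
0.13 36 [0.4287 0.3426 0.1352] [0.4261 0.3306 0.1308] [0.4369 0.3532 0.14  ]
0.14 44 [0.4282 0.3415 0.1444] [0.426  0.3308 0.1402] [0.4341 0.3522 0.1497]
0.15 54 [0.429  0.3418 0.1552] [0.4261 0.3298 0.1502] [0.4388 0.3537 0.16  ]
0.16 53 [0.4284 0.342  0.1653] [0.4262 0.33   0.16  ] [0.4366 0.3521 0.1698]
0.17 34 [0.4291 0.3419 0.1733] [0.4262 0.3302 0.1703] [0.4488 0.3523 0.1759]
0.176 616 [0.4372 0.3417 0.1801] [0.4262 0.33   0.1761] [0.4495 0.3534 0.1851]
stand ((0.43833255767822266, 0.34151753783226013), (0.07034409046173096, 0.07011335343122482), 4.039605617523193)
[  0.7   3.7 128.1]
```

View pics/w5.png

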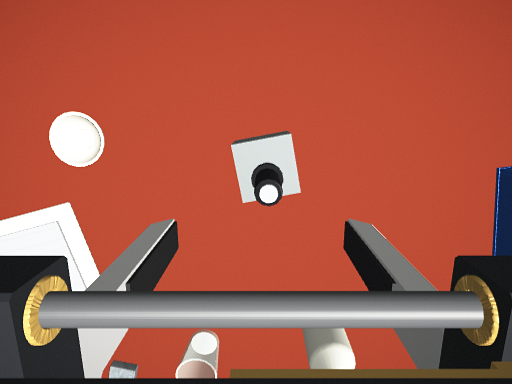

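The probe stands upright (handle axis about (0.438,0.3416), button at (268,194)), with nothing near the fingers. I grip it.

Converted, 128 mm / 1000 = 0.128, 122 mm / 1000 = 0.122.

Call:
{"api": "arm_command", "payload": {"plan": [[[0.001,0.003,0.04,0,0,0,-1],[0.001,0.003,0.08,0,0,0,-1],[0.001,0.003,0.108,0,0,0,-1],[0.001,0.003,0.122,0,0,0,-1],[0.001,0.003,0.128,0,0,0,-1],[0.001,0.003,0.128,0,0,0,-1],[0.001,0.003,0.128,0,0,0,-1]]]}}

```text
time_s: 13.3
ee_pos: [0.4401, 0.3389, 0.142]
eef_rot: [3.14, 0.002, 3.026]
force: [0.4, -1.0, 0.1]
grip_width: 0.094
grip_force: 0.0
```

Converted, 2.5 mm / 1000 = 0.0025, 2.4 mm / 1000 = 0.0024.

Call:
{"api": "arm_command", "payload": {"plan": [[[0.0024,0.0025,0.001,0,0,0,-1],[0.0024,0.0025,0.001,0,0,0,0.3],[0.0024,0.0025,0.001,0,0,0,0.4],[0.0024,0.0025,0.001,0,0,0,1],[0.0024,0.0025,0.001,0,0,0,1],[0.0024,0.0025,0.001,0,0,0,1],[0.0024,0.0025,0.001,0,0,0,1],[0.0024,0.0025,0.001,0,0,0,1],[0.0024,0.0025,0.001,0,0,0,1],[0.0024,0.0025,0.001,0,0,0,1],[0.0024,0.0025,0.001,0,0,0,1],[0.0024,0.0025,0.001,0,0,0,1]]], "squeeze": 25}}

```text
time_s: 14.5
ee_pos: [0.4374, 0.3415, 0.1394]
eef_rot: [-3.142, -0.0, 3.026]
force: [0.5, 0.4, 0.2]
grip_width: 0.0236
grip_force: 25.0
```

Converted, -160 mm / 1000 = -0.16, -152 mm / 1000 = -0.152.

Call:
{"api": "arm_command", "payload": {"plan": [[[0,0,-0.004,0,0,0,1],[0,0,-0.012,0,0,0,1],[0,0,-0.025,0,0,0,1],[0,0,-0.045,0,0,0,1],[0,0,-0.068,0,0,0,1],[0,0,-0.092,0,0,0,1],[0,0,-0.116,0,0,0,1],[0,0,-0.138,0,0,0,1],[0,0,-0.152,0,0,0,1],[0,0,-0.16,0,0,0,1],[0,0,-0.16,0,0,0,1],[0,0,-0.16,0,0,0,1]]]}}

```text
time_s: 15.7
ee_pos: [0.4372, 0.3413, 0.299]
eef_rot: [-3.141, -0.001, 3.026]
force: [-0.6, -0.3, -1.2]
grip_width: 0.0234
grip_force: 25.0
```

```bash
cat > pr.py <<'E'
from h import *
def probe(show=None):
    o=ctrl.get_obs(); p=np.array(o['ee_pos']); print({k:np.round(o[k],4).tolist() for k in ('time_s','ee_pos','eef_rot','force','moment')})
    for n in ('wrist','side'):
        im,d,I=shot(n); P=pts(d,I); r=np.hypot(P[...,0]-p[0],P[...,1]-p[1])
        c=np.linalg.inv(I['world_to_cam'])[:2,3]-p[:2]; c/=np.linalg.norm(c)
        for a,b,rad in ((-.125,-.1,.006),(-.1,-.075,.006),(-.075,-.05,.006),(-.05,-.028,.006)):
            k=(r<.03)&(P[...,2]-p[2]>a)&(P[...,2]-p[2]<b); q=P[k]
            if len(q)>3:
                t=np.array([-c[1],c[0]]); s=(q[:,:2]-p[:2])@t; f=np.percentile((q[:,:2]-p[:2])@c,90)-rad
                print(n,a,len(q),'axis off xy mm',np.round(1000*(t*(s.min()+s.max())/2+c*f),1),'lat %.1f'%(500*(s.min()+s.max())),'width %.1f'%(1000*np.ptp(s)),'zmin-tcp %.4f'%(q[:,2].min()-p[2]))
        if show: cv2.imwrite(f'pics/{show}_{n}.png',im)
        np.savez(f'last_{n}.npz',im=im,d=d,**I)
E
python3 - <<'E'
from pr import *
probe('p1')
print(delta([.4333,-.308,.30]))
E
```

```text
{'time_s': 15.7, 'ee_pos': [0.4372, 0.3413, 0.299], 'eef_rot': [-3.1411, -0.0005, 3.0257], 'force': [-0.5771, -0.3108, -1.2397], 'moment': [-0.0472, 0.0541, -0.0112]}
wrist -0.125 74 axis off xy mm [0.3 0.2] lat -0.2 width 11.5 zmin-tcp -0.1248
wrist -0.1 99 axis off xy mm [ 0.2 -0.1] lat 0.1 width 11.6 zmin-tcp -0.0999
wrist -0.075 41 axis off xy mm [ 0.1 -0.1] lat 0.1 width 9.3 zmin-tcp -0.0749
side -0.125 26 axis off xy mm [-1.3 -3.9] lat 1.0 width 11.4 zmin-tcp -0.1236
side -0.1 24 axis off xy mm [-1.8 -4.2] lat 0.7 width 11.3 zmin-tcp -0.0972
side -0.075 28 axis off xy mm [-1.  -3.6] lat 1.1 width 11.6 zmin-tcp -0.0743
side -0.05 25 axis off xy mm [-2.2 -4.5] lat 0.6 width 11.1 zmin-tcp -0.0497
[ -71.2 -645.4   -0.8]
```

View pics/p1_wrist.png

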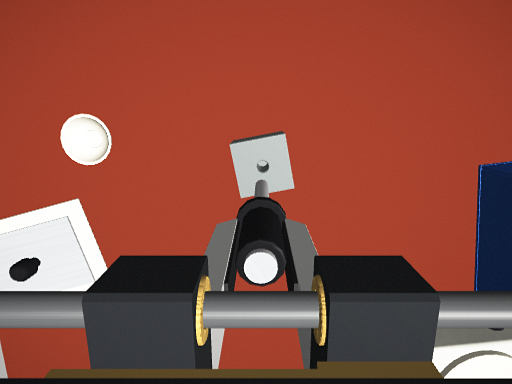

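The probe is held vertical and on the tool axis to within 0.3 mm, and is clear of the stand hole at (263,165). I carry it to above the rack.

Converted, -460 mm / 1000 = -0.46, -415 mm / 1000 = -0.415.

Call:
{"api": "arm_command", "payload": {"plan": [[[-0.001,-0.01,0,0,0,0,1],[-0.003,-0.03,0,0,0,0,1],[-0.007,-0.06,0,0,0,0,1],[-0.011,-0.1,0,0,0,0,1],[-0.016,-0.145,0,0,0,0,1],[-0.021,-0.19,0,0,0,0,1],[-0.026,-0.235,0,0,0,0,1],[-0.031,-0.28,0,0,0,0,1],[-0.036,-0.325,0,0,0,0,1],[-0.041,-0.37,0,0,0,0,1],[-0.046,-0.415,0,0,0,0,1],[-0.051,-0.46,0,0,0,0,1]]]}}

```text
time_s: 17.0
ee_pos: [0.4339, -0.1235, 0.2993]
eef_rot: [-3.141, 0.0, 3.026]
force: [0.3, 1.0, -1.5]
grip_width: 0.0237
grip_force: 25.0
```

Call:
{"api": "arm_command", "payload": {"plan": [[[-0.005,-0.045,0,0,0,0,1],[-0.009,-0.085,0,0,0,0,1],[-0.013,-0.12,0,0,0,0,1],[-0.017,-0.15,0,0,0,0,1],[-0.019,-0.172,0,0,0,0,1],[-0.02,-0.182,0,0,0,0,1],[-0.02,-0.185,0,0,0,0,1],[-0.02,-0.185,0,0,0,0,1],[-0.02,-0.185,0,0,0,0,1],[-0.02,-0.185,0,0,0,0,1]]]}}

```text
time_s: 18.0
ee_pos: [0.4335, -0.3066, 0.2997]
eef_rot: [-3.141, 0.0, 3.027]
force: [-0.2, 0.5, -0.9]
grip_width: 0.0236
grip_force: 25.0
```

Run:
```python
from pr import *
probe('p2')
print(delta([.4333,-.308,.25]))
f=np.load('last_wrist.npz'); I={k:f[k] for k in ('fx','fy','cx','cy','world_to_cam')}; P=pts(f['d'],I)
c=[.4333,-.308]; q=P[(abs(P[...,2]-.135)<.004)&(abs(P[...,0]-c[0])<.06)&(abs(P[...,1]-c[1])<.08)]; print('rim',len(q),cv2.minAreaRect(q[:,:2].astype(np.float32)))
W=I['world_to_cam']; p=W[:3,:3]@np.array([*c,.115])+W[:3,3]; u,v=I['fx']*p[0]/p[2]+I['cx'],I['fy']*p[1]/p[2]+I['cy']; print('proj',u,v)
u,v=int(u),int(v); cv2.imwrite('pics/p2c.png',cv2.resize(f['im'][v-60:v+60,u-80:u+80],None,fx=5,fy=5,interpolation=2))
```

```text
{'time_s': 18.0, 'ee_pos': [0.4335, -0.3066, 0.2997], 'eef_rot': [-3.1415, 0.0003, 3.0268], 'force': [-0.1839, 0.5313, -0.947], 'moment': [0.0265, -0.0375, 0.0063]}
wrist -0.125 74 axis off xy mm [0.5 0.1] lat -0.1 width 11.6 zmin-tcp -0.1249
wrist -0.1 100 axis off xy mm [ 0.4 -0.2] lat 0.2 width 11.8 zmin-tcp -0.0999
wrist -0.075 42 axis off xy mm [0.4 0.2] lat -0.3 width 10.1 zmin-tcp -0.0749
side -0.125 44 axis off xy mm [-0.4 -2.1] lat 1.5 width 11.1 zmin-tcp -0.1250
side -0.1 42 axis off xy mm [-0.7 -2. ] lat 1.3 width 11.7 zmin-tcp -0.0998
side -0.075 47 axis off xy mm [-1.4 -2.5] lat 1.3 width 11.7 zmin-tcp -0.0746
side -0.05 39 axis off xy mm [-1.5 -2.7] lat 1.4 width 10.3 zmin-tcp -0.0489
[ 0.1 -1.1 49.6]
rim 1335 ((0.4325251877307892, -0.3086506724357605), (0.14016640186309814, 0.10056082904338837), 84.947021484375)
proj 259.8773212841209 173.71915273837212
```

View pics/p2c.png

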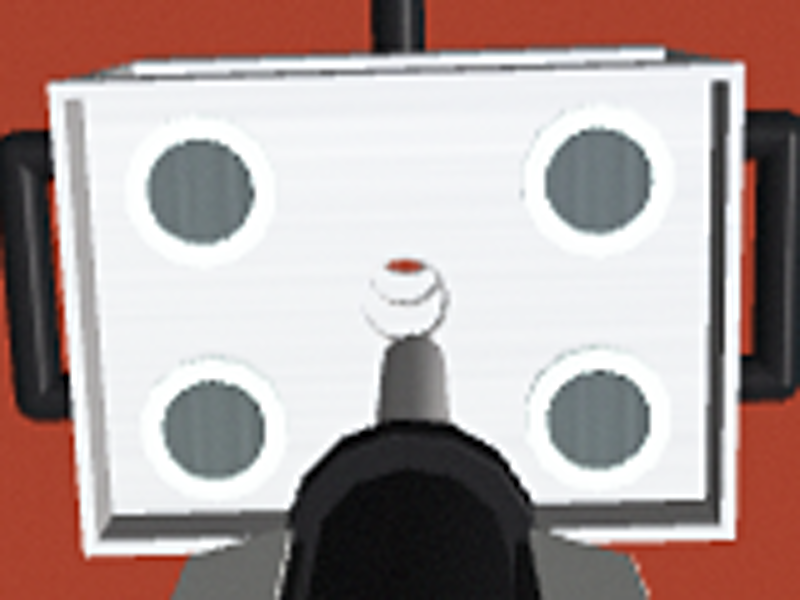

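The hole is at crop (406,299) and the rod tip at (412,345), almost in line. Rim and hole put the centre near (0.4324,-0.3083). I shift slightly, descend to just above the tier and re-measure.

Converted, 44 mm / 1000 = 0.044, 42 mm / 1000 = 0.042.

Call:
{"api": "arm_command", "payload": {"plan": [[[0.001,-0.002,0.01,0,0,0,1],[0.001,-0.002,0.022,0,0,0,1],[0.001,-0.002,0.034,0,0,0,1],[0.001,-0.002,0.042,0,0,0,1],[0.001,-0.002,0.044,0,0,0,1],[0.001,-0.002,0.044,0,0,0,1],[0.001,-0.002,0.044,0,0,0,1]]]}}

```text
time_s: 18.8
ee_pos: [0.4323, -0.3094, 0.2558]
eef_rot: [-3.141, 0.001, 3.026]
force: [-0.3, -0.2, -0.9]
grip_width: 0.0235
grip_force: 25.0
```

Run:
```python
from pr import *
probe('p3')
f=np.load('last_wrist.npz'); I={k:f[k] for k in ('fx','fy','cx','cy','world_to_cam')}; P=pts(f['d'],I)
c=[.4325,-.3083]; q=P[(abs(P[...,2]-.135)<.004)&(abs(P[...,0]-c[0])<.06)&(abs(P[...,1]-c[1])<.08)]; print('rim',len(q),cv2.minAreaRect(q[:,:2].astype(np.float32)))
W=I['world_to_cam']; p=W[:3,:3]@np.array([*c,.115])+W[:3,3]; u,v=I['fx']*p[0]/p[2]+I['cx'],I['fy']*p[1]/p[2]+I['cy']; print('proj',u,v)
u,v=int(u),int(v); cv2.imwrite('pics/p3c.png',cv2.resize(f['im'][v-40:v+40,u-50:u+50],None,fx=6,fy=6,interpolation=2))
print(delta([.4322,-.3083,.24]))
```

```text
{'time_s': 18.8, 'ee_pos': [0.4323, -0.3094, 0.2558], 'eef_rot': [-3.1412, 0.0005, 3.0258], 'force': [-0.3095, -0.2098, -0.8952], 'moment': [0.0485, -0.0162, 0.0359]}
wrist -0.125 73 axis off xy mm [0.4 0.2] lat -0.2 width 11.6 zmin-tcp -0.1247
wrist -0.1 99 axis off xy mm [ 0.3 -0.1] lat 0.0 width 11.7 zmin-tcp -0.0996
wrist -0.075 43 axis off xy mm [ 0.3 -0.1] lat 0.1 width 9.3 zmin-tcp -0.0745
side -0.125 38 axis off xy mm [-1.2 -2.3] lat 1.2 width 11.6 zmin-tcp -0.1234
side -0.1 39 axis off xy mm [-1.2 -2.4] lat 1.3 width 11.0 zmin-tcp -0.0999
side -0.075 44 axis off xy mm [-1.3 -2.4] lat 1.3 width 11.6 zmin-tcp -0.0746
side -0.05 36 axis off xy mm [-1.2 -2.4] lat 1.3 width 11.6 zmin-tcp -0.0500
rim 1688 ((0.4324023723602295, -0.30860215425491333), (0.1404813528060913, 0.10024203360080719), 85.00331115722656)
proj 262.22141243791265 182.0291509839623
[ 0.2  1.1 15.9]
```

View pics/p3c.png

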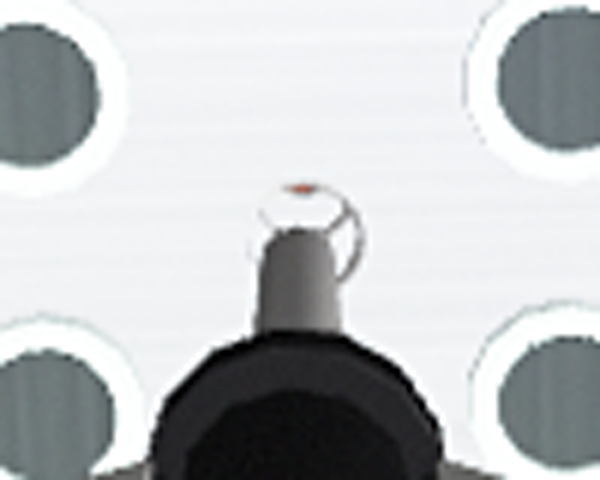

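The ring is centred near crop x 307 and the rod at 299, so the rod needs about 1.1 mm in +y. I correct that and insert the tip slowly through the top tier.

Converted, 22 mm / 1000 = 0.022, 19 mm / 1000 = 0.019.

Call:
{"api": "arm_command", "payload": {"plan": [[[0,0.001,0,0,0,0,1],[0,0.001,0.003,0,0,0,1],[0,0.001,0.007,0,0,0,1],[0,0.001,0.011,0,0,0,1],[0,0.001,0.015,0,0,0,1],[0,0.001,0.019,0,0,0,1],[0,0.001,0.022,0,0,0,1],[0,0.001,0.022,0,0,0,1]]]}}

```text
time_s: 19.7
ee_pos: [0.4322, -0.3082, 0.233]
eef_rot: [3.141, -0.001, 3.026]
force: [-0.0, -0.8, -0.9]
grip_width: 0.0237
grip_force: 25.0
```

No contact. I continue through the middle tier (tip from 0.103 to 0.058).

Converted, 45 mm / 1000 = 0.045, 44 mm / 1000 = 0.044.

Call:
{"api": "arm_command", "payload": {"plan": [[[0,0,0.005,0,0,0,1],[0,0,0.011,0,0,0,1],[0,0,0.018,0,0,0,1],[0,0,0.025,0,0,0,1],[0,0,0.03,0,0,0,1],[0,0,0.035,0,0,0,1],[0,0,0.04,0,0,0,1],[0,0,0.044,0,0,0,1],[0,0,0.045,0,0,0,1],[0,0,0.045,0,0,0,1]]]}}

```text
time_s: 20.7
ee_pos: [0.4323, -0.3083, 0.1884]
eef_rot: [3.142, -0.0, 3.026]
force: [0.1, -0.8, -1.5]
grip_width: 0.0236
grip_force: 25.0
```

Run:
```python
from pr import *
probe()
f=np.load('last_wrist.npz'); I={k:f[k] for k in ('fx','fy','cx','cy','world_to_cam')}; P=pts(f['d'],I)
c=[.4325,-.3083]; q=P[(abs(P[...,2]-.135)<.004)&(abs(P[...,0]-c[0])<.06)&(abs(P[...,1]-c[1])<.08)]; print('rim',len(q),cv2.minAreaRect(q[:,:2].astype(np.float32)))
```

```text
{'time_s': 20.7, 'ee_pos': [0.4323, -0.3083, 0.1884], 'eef_rot': [3.1416, -0.0001, 3.0258], 'force': [0.0679, -0.759, -1.4798], 'moment': [-0.0105, -0.0553, -0.0579]}
wrist -0.125 37 axis off xy mm [11.9 -1.4] lat 0.1 width 20.1 zmin-tcp -0.1244
wrist -0.1 64 axis off xy mm [-0.7 -9.2] lat 9.2 width 30.2 zmin-tcp -0.0965
wrist -0.075 2762 axis off xy mm [-17.4   1.9] lat 0.1 width 59.3 zmin-tcp -0.0749
side -0.125 47 axis off xy mm [-23.9  -2.2] lat -11.4 width 32.0 zmin-tcp -0.1195
side -0.075 250 axis off xy mm [-11.8  -6.8] lat -0.9 width 57.8 zmin-tcp -0.0749
side -0.05 35 axis off xy mm [-1. -2.] lat 1.0 width 10.9 zmin-tcp -0.0497
rim 2353 ((0.4322073459625244, -0.3084859251976013), (0.1407463103532791, 0.09978973865509033), 85.01558685302734)
```

Converted, 47 mm / 1000 = 0.047, 46 mm / 1000 = 0.046.

Call:
{"api": "arm_command", "payload": {"plan": [[[0,0,0.006,0,0,0,1],[0,0,0.012,0,0,0,1],[0,0,0.018,0,0,0,1],[0,0,0.024,0,0,0,1],[0,0,0.03,0,0,0,1],[0,0,0.036,0,0,0,1],[0,0,0.041,0,0,0,1],[0,0,0.044,0,0,0,1],[0,0,0.046,0,0,0,1],[0,0,0.047,0,0,0,1],[0,0,0.047,0,0,0,1]]]}}

```text
time_s: 21.9
ee_pos: [0.4323, -0.3083, 0.1415]
eef_rot: [-3.142, 0.0, 3.026]
force: [-0.2, -0.8, -1.0]
grip_width: 0.0239
grip_force: 25.0
```

Converted, 1.5 mm / 1000 = 0.0015, 1 mm / 1000 = 0.001.

Call:
{"api": "arm_command", "payload": {"plan": [[[0,0,0.0005,0,0,0,1],[0,0,0.001,0,0,0,1],[0,0,0.0015,0,0,0,1],[0,0,0.0015,0,0,0,1]]]}}

```text
time_s: 22.3
ee_pos: [0.4322, -0.3083, 0.1399]
eef_rot: [-3.142, -0.0, 3.026]
force: [-0.3, 0.3, -1.6]
grip_width: 0.0237
grip_force: 25.0
```

Converted, 0.6 mm / 1000 = 0.0006, 0.3 mm / 1000 = 0.0003.

Call:
{"api": "arm_command", "payload": {"plan": [[[0,0,0.0003,0,0,0,1],[0,0,0.0006,0,0,0,1],[0,0,0.0006,0,0,0,1]]]}}

```text
time_s: 22.6
ee_pos: [0.4323, -0.3083, 0.1395]
eef_rot: [-3.142, 0.0, 3.026]
force: [-0.2, 0.7, 1.1]
grip_width: 0.0237
grip_force: 25.0
```

Converted, 0.6 mm / 1000 = 0.0006, 0.3 mm / 1000 = 0.0003.

Call:
{"api": "arm_command", "payload": {"plan": [[[0,0,0.0003,0,0,0,1],[0,0,0.0006,0,0,0,1],[0,0,0.0006,0,0,0,1]]]}}

```text
time_s: 22.9
ee_pos: [0.4324, -0.3083, 0.1394]
eef_rot: [-3.141, 0.001, 3.026]
force: [-2.6, 2.6, 7.5]
grip_width: 0.0235
grip_force: 25.0
```

The collar is seated (7.5 N). I release and retreat straight up.

Converted, -0.5 mm / 1000 = -0.0005.

Call:
{"api": "arm_command", "payload": {"plan": [[[0,0,-0.0005,0,0,0,0.4],[0,0,-0.0005,0,0,0,0.2],[0,0,-0.0005,0,0,0,0],[0,0,-0.0005,0,0,0,0],[0,0,-0.0005,0,0,0,0],[0,0,-0.0005,0,0,0,0],[0,0,-0.0005,0,0,0,0]]]}}

```text
time_s: 23.6
ee_pos: [0.4323, -0.3083, 0.1392]
eef_rot: [-3.142, -0.0, 3.026]
force: [0.3, -0.7, 0.2]
grip_width: 0.0472
grip_force: 0.0
```

Call:
{"api": "arm_command", "payload": {"plan": [[[0,0,-0.01,0,0,0,0],[0,0,-0.03,0,0,0,0],[0,0,-0.065,0,0,0,0],[0,0,-0.1,0,0,0,0],[0,0,-0.13,0,0,0,0],[0,0,-0.13,0,0,0,0],[0,0,-0.13,0,0,0,0]]]}}

```text
time_s: 24.3
ee_pos: [0.4323, -0.3083, 0.2698]
eef_rot: [-3.141, 0.001, 3.026]
force: [0.3, -0.6, -0.3]
grip_width: 0.0473
grip_force: 0.0
```

Run:
```python
from h import *
o=ctrl.get_obs(); print({k:np.round(o[k],4).tolist() for k in ('time_s','ee_pos','force','grip_width')})
im,d,I=shot('wrist'); P=pts(d,I); r=np.hypot(P[...,0]-.4325,P[...,1]+.3083)
for a,b,R in ((.119,.128,.03),(.13,.15,.02),(.15,.176,.02),(.176,.19,.02)):
    q=P[(r<R)&(P[...,2]>a)&(P[...,2]<b)]; print(a,len(q),np.round(q.mean(0),4),np.round(q.min(0),4),np.round(q.max(0),4))
f,_,_=shot('side'); t,dt,It=shot('top'); Pt=pts(dt,It); k=(np.hypot(Pt[...,0]-.549,Pt[...,1]+.01)<.1)&(Pt[...,2]>.011)&(Pt[...,2]<.03)
cv2.imwrite('pics/fin.png',np.hstack([cv2.resize(im[90:290,150:350],(400,400)),cv2.resize(f[150:300,190:340],(400,400))]))
```

```text
{'time_s': 24.3, 'ee_pos': [0.4323, -0.3083, 0.2698], 'force': [0.3086, -0.6302, -0.3495], 'grip_width': 0.0473}
0.119 246 [ 0.4246 -0.3075  0.1223] [ 0.4163 -0.3238  0.1193] [ 0.4401 -0.2928  0.1274]
0.13 86 [ 0.4225 -0.3068  0.1401] [ 0.4201 -0.3182  0.1301] [ 0.4314 -0.2966  0.1496]
0.15 181 [ 0.4241 -0.3074  0.166 ] [ 0.42   -0.3199  0.1501] [ 0.4432 -0.2964  0.176 ]
0.176 555 [ 0.4313 -0.3082  0.1791] [ 0.4206 -0.3197  0.176 ] [ 0.4432 -0.2964  0.1828]
```

View pics/fin.png

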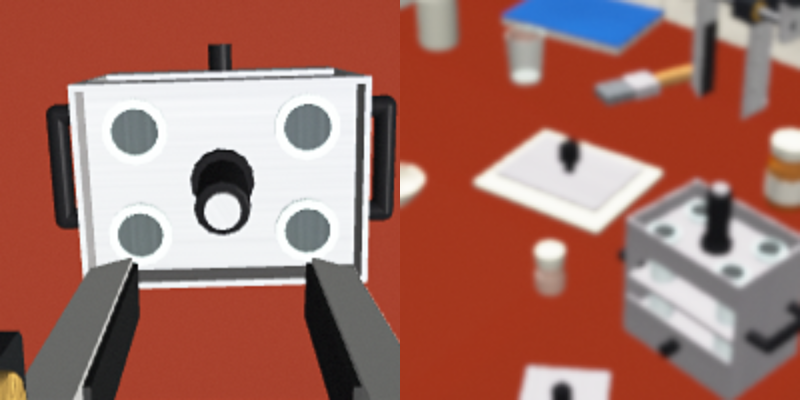

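The probe is seated upright, with its collar top at z ≈ 0.122 and handle top at ≈ 0.182. The cover lies flat, knob up, on the white mat, and the gripper is clear. I hand in.

```bash
python3 -c "
from station import ctrl
print(ctrl.hand_in())"
```

```text
the job is handed in; nothing more can be done
None
```

The job is handed in at about 24 s: the steel cover lies flat, knob up, on the white mat, and the probe is threaded through all three tiers with its collar resting on the top one; no verdict was returned.

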